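# Hang the slotted bracket on the drying pin

### The job

Pick up the red bracket, the one with the slot open at its side, and hang it by that slot on the steel pin of the green stand: slide it sideways onto the pin between the post and the yellow end disc, then let it down so that it hangs upright and still with the pin in the pocket at the top of the slot. Leave the grey and the brass-coloured brackets standing where they are.

Things in the scene. Friction and masses are not known exactly. Their poses are not given: they have to be found in the camera images.
- slot_bracket: loose red steel bracket, 0.6 kg; mm from origin (foot underside centre, z up): plate 8 thick (x), y -35..35, to z 170, on foot 44x60x6. Through-slot: mouth at +y edge, z 70..96, in to y -15; over y -15..15 it rises to a pocket, roof z 112 (pin seats at y 0, z 107), held by the lip above the mouth. Grip the solid top across the 8 mm, fingertips above z 120 to clear the pin.
- hang_pin (a point): middle of the horizontal 10 mm steel pin of the fixed green stand, 170 mm above the bench. The pin runs along x: post face 40 mm behind (-x; post 30 mm wide, top 12 mm above pin axis), yellow disc 40 mm ahead (+x; 44 mm diameter, 6 thick, will not pass the slot). Free from both sides (y) and above. Base plate 12 mm high, 55 mm to each side. z up.
- hole_bracket: grey bracket of the same outer size as the red one, standing loose, with a closed 22 mm square hole and no slot; a bystander. Origin: centre of the underside of its foot; plate normal along x, width along y, z up.
- blank_bracket: brass-coloured bracket of the same outer size, standing loose, with neither hole nor slot; a bystander. Origin: centre of the underside of its foot; plate normal along x, width along y, z up.
There are look-alikes about, which are no part of the job. Of the things that look like the slot_bracket, take the one that is nearest to the robot's base at the start. Leave any orange look-alike of the part that bears hang_pin alone.

How it is judged:
By the outcome, as a careful person would: the job done as asked, in the order asked, and still so for the second after the job is handed in, with the robot touching nothing.
It also fails if it takes over 45 s, if anything falls off the work surface, if the arm or the gripper's body presses on something with over 40 N, if the wrist force passes 120 N, or if a joint passes its speed limit or range.

### The arm

A 6-joint arm with a two-finger parallel gripper is mounted at the origin on the work surface. World frame = base frame: x ahead of the robot, y to its left, z up, the work surface at z = 0. Lengths are in m, angles in rad, forces in N, time in s.
With the tool pointing down it reaches from about 0.4 to 0.825 m from the base axis. Payload 7 kg.
Tool frame: the origin (TCP) lies midway between the tips of the shut fingers; the grasp point (between the pads) lies 19 mm behind it; y points along the fingers, z is the direction in which the jaws open and shut, and the axes are right-handed (so a half turn about y gives the same grasp; the last joint's range is limited). The gripper opens to 88 mm and grips with 3 to 60 N. Pads are 19 mm wide; open, the fingers measure 130 mm over their backs; the gripper's body (78 mm by 193 mm) begins 47 mm behind the grasp point.
Start: joints at [-0.95, 0.359, 0.012, 0, -1.224, -0.288], TCP at [0.22, -0.638, 0.227] pointing down, gripper open.
Joint ranges: [-3.07, 3.07], [-1.43, 2.12], [-1.02, 1.25], [-3.03, 1.67], [-3.05, -0], [-3.03, 3.03]. Speed limits (rad/s): [2.39, 2.39, 3.01, 3.14, 3.14, 3.14].

### API

Orientations are given as [roll, pitch, yaw] about the fixed x, y, z axes, in that order (R = Rz(yaw) Ry(pitch) Rx(roll)).
In Python, from station import arm gives the robot as it stands.
- The arm moves only by the tool move_arm, never from a script. Its argument "deltas" is a list of rows, each an object with "dp": the shift along the tool's x, y, z in mm, a list of three; "rotation": the turn, a rotation vector about the tool's x, y, z in degrees, a list of three. A call has 1 to 5 rows; each row shifts and turns the pose as measured when the row begins, along the tool's axes as they then stand; what a row does not reach is not made up. A row lasts 1/12 s, in which the tool goes at most 41.7 mm and 7.16 degrees, less where a joint would pass 70% of its speed; a pose out of reach is approached as far as the arm can. A call is refused whole if a number of a shift passes 41.7 or a number of a turn 7.16, either way. A call with a gripper value outside its range is refused whole. "jaw" is the closure in counts, from 0 (fully open) to 255 (shut), set as the call begins (left out, the last holds). The fingers move at their own pace and stop on an object; "squeeze" is the grip in N (left out, the last holds). Time passes only in rows, so rows that do not move let the fingers close. It gives the time, the measured TCP pose, the force and the opening at its end, in the units of the state.
- arm.get_state(): the state, without advancing time (a new reading comes with each control period).
- arm.grab_frame(name): name is "side" or "top"; returns a dict with "pixels" (400x640x3 uint8, red, green, blue), "z_map" (400x640 float32, m along the optical axis (not along the pixel's ray), 0 where there is no reading), "fx", "fy", "cx", "cy" (pixels), "cam_to_world" (4x4, takes a point from camera to world coordinates). Camera axes: x right, y down, z forward; pixel columns grow to the right and rows downward; lengths in m; the calibration is good to about 2 mm. A picture is of the moment at which its call begins.
- arm.job_done(): hands the job in, once; it reports no verdict.
The state is a dict: "t": time; "q": joint angles; "qd": joint speeds; "joint_efforts": joint torques, N m; "eef_pos": TCP position; "ee_rot": TCP orientation; "force": force on the tool from outside, world axes, zero at the start; "moment": the same for the moment, N m; "width": finger opening in m.
Only numpy, scipy, OpenCV 4.12 (cv2) and the standard library are available. Lean on these libraries where they do the work, as an engineer would, in place of code of your own. Each camera call takes 0.05 s, during which the arm holds its last target.

## Working session

There is one attempt and no reset: what is moved stays moved. The work goes in short steps, Python scripts to look and compute and a tool call to move; the robot and the scene stay as the last step left them, time stands still between calls to the robot, and variables do not carry over. Pictures are saved under pics/ and viewed, and the job is handed in when it is done.

Besides the shell and the picture viewer there is one more tool, called after "Call:" as name(argument=value, ...), one argument or row to a line, values as JSON. move_arm: Moves the arm, as the interface text tells. Its arguments: {"type":"object","properties":{"deltas":{"type":"array","items":{"type":"object","properties":{"dp":{"type":"array","items":{"type":"number"}},"rotation":{"type":"array","items":{"type":"number"}}}}},"jaw":{"type":"number"},"squeeze":{"type":"number"}},"required":["deltas"]}

```bash
mkdir -p pics
cat > h.py <<'E'
from station import arm
import numpy as np, cv2
def grab(n,tag):
    f=arm.grab_frame(n); cv2.imwrite(f'pics/{tag}.png',f['pixels'][:,:,::-1]); np.savez(f'pics/{tag}.npz',**f); return f
def load(tag): return dict(np.load(f'pics/{tag}.npz'))
def pt(f,u,v,z=None):
    if z is None:
        z=f['z_map'][int(v),int(u)]
    p=np.array([(u-f['cx'])/f['fx']*z,(v-f['cy'])/f['fy']*z,z,1]); return (f['cam_to_world']@p)[:3]
def cloud(f):
    z=f['z_map']; v,u=np.mgrid[:z.shape[0],:z.shape[1]]
    p=np.stack([(u-f['cx'])/f['fx']*z,(v-f['cy'])/f['fy']*z,z,np.ones_like(z)],-1)
    return (p@f['cam_to_world'].T)[...,:3]
E
python3 - <<'E'
from h import *
print(arm.get_state())
for n in('side','top'):
    f=grab(n,n+'0'); print(n,f['fx'],f['fy'],f['cx'],f['cy']); print(np.round(f['cam_to_world'],3))
E
```

```text
{'t': 0.0, 'q': array([-9.49923466e-01,  3.59416663e-01,  1.10450341e-02, -3.34534354e-04,
       -1.22408581e+00, -2.88133086e-01]), 'qd': array([-0.0003394 , -0.00190631,  0.00167046,  0.00073245, -0.00035296,
        0.00149019]), 'joint_efforts': array([-3.16729136e-03, -5.82723498e+01,  2.93035322e+01,  6.99691236e+00,
        6.65183121e-03, -1.39541976e-04]), 'eef_pos': array([ 0.22030767, -0.63751763,  0.22560022]), 'ee_rot': array([-1.56911432e+00,  1.70555898e-04,  3.32625980e-01]), 'force': array([ 0.44194838, -0.3541763 , -0.46784711]), 'moment': array([-0.01822015,  0.05683175, -0.00519466]), 'width': 0.08776823458047509}
side 481.03529655002114 481.03529655002114 327.13859764958573 189.27874916913945
[[-0.816 -0.375  0.44   0.01 ]
 [-0.578  0.522 -0.627  0.673]
 [ 0.005 -0.766 -0.643  0.849]
 [ 0.     0.     0.     1.   ]]
top 401.92562177885947 401.92562177885947 315.00229708409825 198.51878090869997
[[-0.021 -0.989  0.146  0.379]
 [-1.     0.019 -0.015 -0.033]
 [ 0.012 -0.147 -0.989  1.127]
 [ 0.     0.     0.     1.   ]]
```

View pics/side0.png

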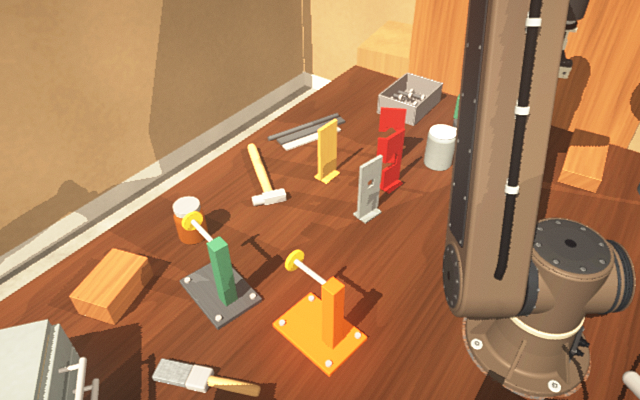

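View pics/top0.png

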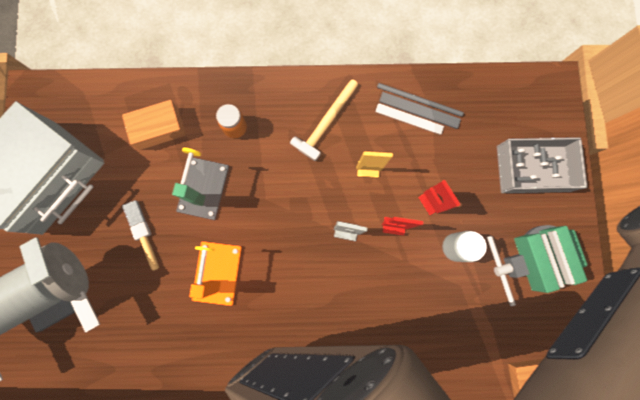

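Run:
```python
from h import *
s=load('side0');t=load('top0')
a=cv2.resize(s['pixels'][85:235,300:440,::-1],None,fx=4,fy=4,interpolation=cv2.INTER_CUBIC)
b=cv2.resize(t['pixels'][140:250,320:480,::-1],None,fx=4.9,fy=4.9,interpolation=cv2.INTER_CUBIC)
c=cv2.resize(t['pixels'][135:235,160:280,::-1],None,fx=5,fy=5,interpolation=cv2.INTER_CUBIC)
cv2.imwrite('pics/c1.png',a);cv2.imwrite('pics/c2.png',b);cv2.imwrite('pics/c3.png',c)
for f,n in((s,'side'),(t,'top')):
    P=cloud(f);I=f['pixels'].astype(int)
    hsv=cv2.cvtColor(f['pixels'],cv2.COLOR_RGB2HSV)
    m=(((hsv[...,0]<5)|(hsv[...,0]>174))&(hsv[...,1]>190)&(hsv[...,2]>90)).astype(np.uint8)
    k,l,st,_=cv2.connectedComponentsWithStats(m)
    for i in range(1,k):
        if st[i,4]>60:
            q=P[(l==i)&(f['z_map']>0)]; print(n,st[i],np.round(np.percentile(q,[2,50,98],axis=0),3).tolist())
```

```text
side [ 377  108   28   85 1484] [[0.445, -0.387, 0.005], [0.467, -0.292, 0.112], [0.554, -0.234, 0.172]]
top [419 180  41  35 790] [[0.499, -0.39, 0.0], [0.527, -0.372, 0.072], [0.557, -0.352, 0.172]]
top [383 217  40  18 450] [[0.443, -0.298, 0.001], [0.46, -0.263, 0.067], [0.485, -0.235, 0.172]]
```

View pics/c1.png

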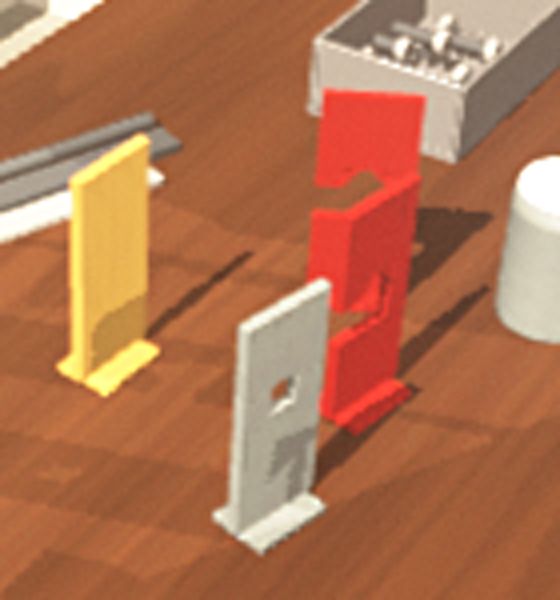

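View pics/c2.png

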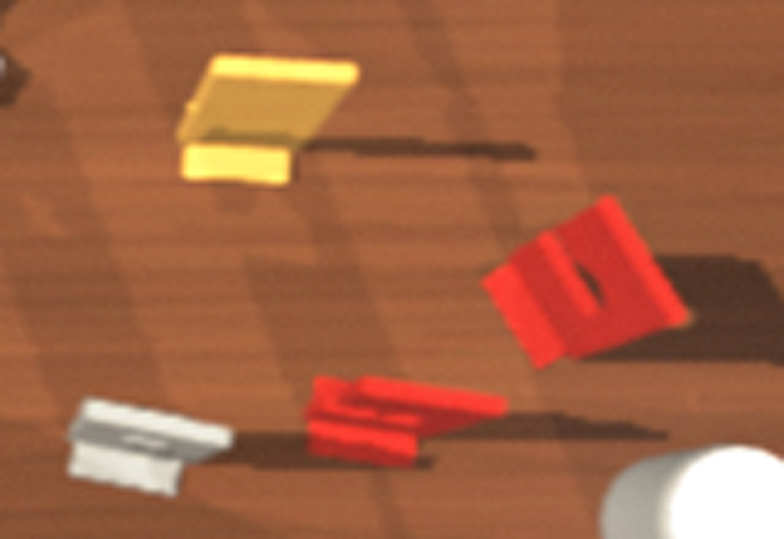

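View pics/c3.png

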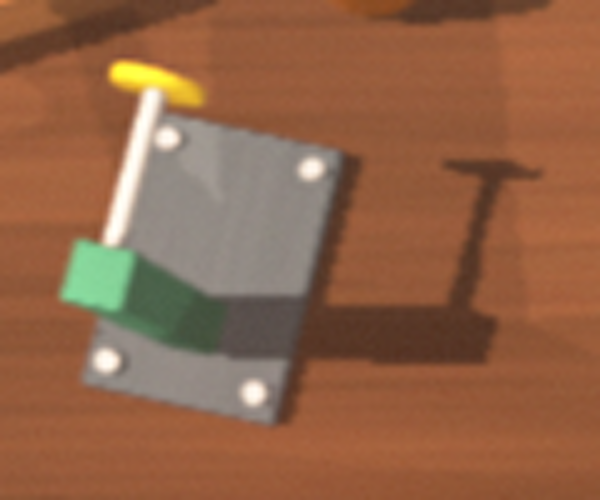

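```bash
cat > m.py <<'E'
from h import *
def redpts(f,near=(0.462,-0.265),r=0.06):
    P=cloud(f); hsv=cv2.cvtColor(f['pixels'],cv2.COLOR_RGB2HSV)
    m=(((hsv[...,0]<5)|(hsv[...,0]>174))&(hsv[...,1]>170)&(hsv[...,2]>80)&(f['z_map']>0))
    q=P[m]; return q[np.hypot(q[:,0]-near[0],q[:,1]-near[1])<r]
E
python3 - <<'E'
from m import *
s=load('side0');t=load('top0')
for f,n in((s,'side'),(t,'top')):
    q=redpts(f)
    w=q[(q[:,2]>.03)&(q[:,2]<.165)]
    l=cv2.fitLine(w[:,:2].astype(np.float32),cv2.DIST_HUBER,0,1e-5,1e-5).ravel()
    d=l[:2]*np.sign(l[1]); nrm=np.array([d[1],-d[0]])
    print(n,len(w),'yaw',np.degrees(np.arctan2(-d[0],d[1])),'c',l[2:])
    r=(w[:,:2]-l[2:]); a=r@d; b=r@nrm; print(' res',np.percentile(b,[5,25,50,75,95]).round(4),'ext',np.percentile(a,[0,1,99,100]).round(4))
    for lo,hi in((.166,.18),(.115,.165),(.1,.115),(.07,.1),(.03,.07),(-.01,.012)):
        x=q[(q[:,2]>lo)&(q[:,2]<hi)]
        if len(x): rr=(x[:,:2]-l[2:]);print(lo,len(x),'along',np.percentile(rr@d,[1,50,99]).round(4),'nrm',np.percentile(rr@nrm,[1,50,99]).round(4), 'mid',((np.min(rr@d)+np.max(rr@d))/2*d+l[2:]).round(4))
# stand
for f,n in((s,'side'),(t,'top')):
    P=cloud(f);hsv=cv2.cvtColor(f['pixels'],cv2.COLOR_RGB2HSV)
    reg=(P[...,1]>.1)&(P[...,1]<.4)&(P[...,0]>.4)&(P[...,0]<.72)&(f['z_map']>0)
    g=reg&(hsv[...,0]>50)&(hsv[...,0]<90)&(hsv[...,1]>70)
    y=reg&(hsv[...,0]>22)&(hsv[...,0]<33)&(hsv[...,1]>150)&(P[...,2]>.13)
    p=reg&(hsv[...,1]<60)&(P[...,2]>.155)
    for k,m in(('post',g&(P[...,2]>.03)),('posttop',g&(P[...,2]>.177)),('disc',y),('pin',p)):
        v,u=np.nonzero(m); q=P[m]
        if len(q): print(n,k,len(q),[u.min(),u.max(),v.min(),v.max()],np.percentile(q,[2,50,98],axis=0).round(4).tolist())
E
```

```text
side 661 yaw -10.629663 c [ 0.45876846 -0.2633178 ]
 res [-0.0025 -0.0009 -0.0001  0.0012  0.0058] ext [-0.0421 -0.0391  0.0322  0.0341]
0.166 80 along [-0.0399 -0.0013  0.0301] nrm [-0.0026  0.0014  0.0091] mid [ 0.4578 -0.2683]
0.115 290 along [-0.0388  0.0017  0.0323] nrm [-0.003  -0.0002  0.0071] mid [ 0.4581 -0.2671]
0.1 68 along [-0.041   0.0062  0.0317] nrm [-0.0035 -0.0001  0.0061] mid [ 0.4578 -0.2682]
0.07 92 along [-0.0388 -0.0213  0.03  ] nrm [-0.003   0.0012  0.0079] mid [ 0.4581 -0.2668]
0.03 211 along [-0.0377 -0.0001  0.031 ] nrm [-0.0032 -0.0001  0.0076] mid [ 0.4581 -0.2668]
-0.01 140 along [-0.0382 -0.0025  0.0264] nrm [-0.0196 -0.0077  0.0352] mid [ 0.4579 -0.2679]
top 188 yaw -10.072053 c [ 0.4594501  -0.27119732]
 res [-0.0005 -0.0003 -0.      0.0005  0.0047] ext [-0.0321 -0.0315  0.0375  0.0377]
0.166 100 along [-0.0311  0.0033  0.0371] nrm [-0.0005  0.0033  0.0073] mid [ 0.4599 -0.2686]
0.115 79 along [-0.0303  0.0072  0.0376] nrm [-0.0008 -0.0002  0.0065] mid [ 0.46   -0.2679]
0.1 16 along [-0.0318  0.0077  0.0368] nrm [-0.0005 -0.0001  0.0048] mid [ 0.4599 -
[... 804 characters left out ...]
 np.int64(263)] [[0.4022, 0.2194, 0.1696], [0.6, 0.2625, 0.1749], [0.6372, 0.2726, 0.1781]]
top post 165 [np.int64(173), np.int64(190), np.int64(183), np.int64(200)] [[0.53, 0.2597, 0.1287], [0.5433, 0.2737, 0.1814], [0.5599, 0.2885, 0.1852]]
top posttop 150 [np.int64(173), np.int64(187), np.int64(183), np.int64(197)] [[0.5308, 0.2595, 0.1777], [0.5453, 0.2737, 0.1816], [0.5599, 0.2886, 0.1852]]
top disc 77 [np.int64(183), np.int64(210), np.int64(148), np.int64(250)] [[0.4025, 0.2013, 0.1736], [0.638, 0.2427, 0.1883], [0.6468, 0.2692, 0.193]]
top pin 152 [np.int64(181), np.int64(205), np.int64(153), np.int64(251)] [[0.4028, 0.2182, 0.1618], [0.5932, 0.2605, 0.1734], [0.6352, 0.2717, 0.1788]]
```

Run:
```python
from m import *
s=load('side0');t=load('top0')
for f,n in((s,'side'),(t,'top')):
    P=cloud(f);hsv=cv2.cvtColor(f['pixels'],cv2.COLOR_RGB2HSV)
    reg=(P[...,1]>.225)&(P[...,1]<.31)&(P[...,0]>.52)&(P[...,0]<.66)&(f['z_map']>0)
    p=reg&(hsv[...,1]<60)&(P[...,2]>.160)
    q=P[p]; l=cv2.fitLine(q.astype(np.float32),cv2.DIST_HUBER,0,1e-5,1e-5).ravel()
    d=l[:3]*np.sign(l[0]); a=(q-l[3:])@d
    print(n,'pin',len(q),'yaw',np.degrees(np.arctan2(d[1],d[0])),'pitch',np.degrees(np.arcsin(d[2])),'ends',(l[3:]+np.percentile(a,1)*d).round(4),(l[3:]+np.percentile(a,99)*d).round(4))
    y=reg&(hsv[...,0]>22)&(hsv[...,0]<33)&(hsv[...,1]>150)&(P[...,2]>.13); q=P[y]
    print(' disc',(q.max(0)+q.min(0))/2,q.min(0),q.max(0))
    g=reg&(hsv[...,0]>50)&(hsv[...,0]<90)&(hsv[...,1]>70)&(P[...,2]>.176); q=P[g]
    r=cv2.minAreaRect((q[:,:2]*1000).astype(np.float32)); print(' posttop',r, np.median(q[:,2]))
    ds=(.07,.1)
```

```text
side pin 135 yaw -12.847764 pitch -1.1757585 ends [0.5606 0.2727 0.1758] [0.6371 0.2552 0.1742]
 disc [0.6395193  0.25322192 0.17146377] [0.63127475 0.23235506 0.15046857] [0.64776385 0.27408877 0.19245898]
 posttop ((543.8900756835938, 275.94927978515625), (29.2874813079834, 30.875516891479492), 76.21173095703125) 0.18235210948236052
top pin 145 yaw -10.136539 pitch -0.19265431 ends [0.555  0.2682 0.1732] [0.6376 0.2534 0.1729]
 disc [0.64138448 0.25207997 0.18207402] [0.63373739 0.23388075 0.17218083] [0.64903158 0.27027919 0.1919672 ]
 posttop ((545.4921264648438, 274.4833984375), (30.27293586730957, 28.164274215698242), 77.07347106933594) 0.18155258750129266
```

```bash
cat > go.py <<'E'
# usage: plan(x,y,z,yawdeg): total shift in tool axes (mm) and rotvec(deg)
from h import *
from scipy.spatial.transform import Rotation as R
def plan(x,y,z,yaw,verbose=True):
    s=arm.get_state(); Rc=R.from_euler('xyz',s['ee_rot']); Rt=R.from_euler('xyz',[-np.pi/2,0,np.radians(yaw)])
    dp=Rc.inv().apply(np.array([x,y,z])-s['eef_pos'])*1000
    rv=np.degrees((Rc.inv()*Rt).as_rotvec())
    print('t',round(s['t'],2),'pos',s['eef_pos'].round(4),'rpy',np.degrees(s['ee_rot']).round(2),'F',s['force'].round(1),'w',round(s['width'],4),'q',s['q'].round(2))
    print('dp tool',dp.round(1),'rot',rv.round(2))
E
python3 - <<'E'
from go import *
t=load('top0');P=cloud(t)
for n,a in(('cup',(445,232,487,262)),('vise',(490,215,590,300)),('orange',(190,235,245,305)),('left',(0,240,110,335)),('green',(172,145,230,220)),('tin',(215,105,247,137))):
    q=P[a[1]:a[3],a[0]:a[2]].reshape(-1,3); q=q[q[:,2]>.03]; print(n,q.min(0).round(3),q.max(0).round(3))
plan(0.463,-0.2685,0.26,80)
E
```

```text
cup [ 0.363 -0.478  0.03 ] [ 0.44  -0.033  1.127]
vise [ 0.266 -0.744  0.063] [ 0.445 -0.033  1.127]
orange [ 0.293 -0.033  0.032] [0.41  0.245 1.127]
left [ 0.216 -0.033  0.03 ] [0.433 0.707 1.127]
green [ 0.379 -0.033  0.031] [0.649 0.291 1.127]
tin [ 0.379 -0.033  0.031] [0.789 0.212 1.127]
t 0.1 pos [ 0.2203 -0.6376  0.2257] rpy [-8.992e+01  1.000e-02  1.906e+01] F [-0.3 -0.2 -0. ] w 0.0874 q [-0.95  0.36  0.01 -0.   -1.22 -0.29]
dp tool [349.9 -33.9 269.7] rot [-8.000e-02 -6.094e+01  4.000e-02]
```

Run:
```python
from go import *
t=load('top0');P=cloud(t)
for n,a in(('cup',(445,232,487,262)),('vise',(490,215,590,300)),('orange',(190,235,245,305)),('left',(0,240,110,335))):
    m=t['z_map'][a[1]:a[3],a[0]:a[2]]>0
    q=P[a[1]:a[3],a[0]:a[2]][m]; q=q[q[:,2]>.03]; print(n,q.min(0).round(3),q.max(0).round(3))
```

```text
cup [ 0.363 -0.478  0.03 ] [ 0.44  -0.401  0.115]
vise [ 0.266 -0.744  0.063] [ 0.445 -0.36   0.643]
orange [0.293 0.192 0.032] [0.41  0.245 0.194]
left [0.216 0.477 0.03 ] [0.433 0.707 0.227]
```

Call:
move_arm(
  deltas=[
    {"dp": [0, -15, 0], "rotation": [0, -7, 0]},
    {"dp": [0, -15, 0], "rotation": [0, -7, 0]},
    {"dp": [0, -15, 0], "rotation": [0, -7, 0]},
    {"dp": [0, -15, 0], "rotation": [0, -7, 0]},
    {"dp": [0, -5, 0], "rotation": [0, -7, 0]},
  ],
  jaw=0,
)

```text
t: 0.52
eef_pos: [0.2194, -0.6354, 0.2876]
ee_rot: [-1.56, -0.006, 0.956]
force: [-0.6, -0.4, 1.0]
width: 0.0875
```

Run:
```python
from go import *
t=load('top0');P=cloud(t)
for a in((500,230),(505,290),(530,250),(560,240),(560,265),(575,280),(540,232)): print(a,P[a[1],a[0]].round(3))
plan(0.463,-0.2685,0.27,80)
```

```text
(500, 230) [ 0.446 -0.569 -0.001]
(505, 290) [ 0.28  -0.569 -0.001]
(530, 250) [ 0.387 -0.57   0.143]
(560, 240) [ 0.409 -0.639  0.156]
(560, 265) [ 0.349 -0.643  0.138]
(575, 280) [ 0.314 -0.664  0.156]
(540, 232) [ 0.433 -0.63   0.091]
t 0.52 pos [ 0.2194 -0.6354  0.2876] rpy [-89.39  -0.33  54.76] F [-0.6 -0.4  1. ] w 0.0875 q [-0.95  0.33  0.11 -0.   -1.36  0.34]
dp tool [440.1  20.2  12.5] rot [ -0.53 -25.24   0.45]
```

Call:
move_arm(
  deltas=[
    {"dp": [40, 0, 1], "rotation": [0, -7, 0]},
    {"dp": [40, 0, -4], "rotation": [0, -7, 0]},
    {"dp": [39, 0, -9], "rotation": [0, -7, 0]},
    {"dp": [38, 0, -13], "rotation": [0, -4, 0]},
    {"dp": [37, 0, -16], "rotation": [0, 0, 0]},
  ],
)

```text
t: 0.93
eef_pos: [0.3282, -0.4675, 0.2857]
ee_rot: [-1.56, -0.011, 1.408]
force: [1.1, -0.4, -0.1]
width: 0.0876
```

```bash
python3 -c "
from go import *
plan(0.463,-0.2685,0.27,80)"
```

```text
t 0.93 pos [ 0.3282 -0.4675  0.2857] rpy [-89.37  -0.65  80.66] F [ 1.1 -0.4 -0.1] w 0.0876 q [-0.62  0.17 -0.11 -0.01 -1.31  0.46]
dp tool [ 218.1   17.1 -100.9] rot [-0.63  0.66  0.65]
```

Call:
move_arm(
  deltas=[
    {"dp": [37, 3, -17], "rotation": [-0.6, 0.6, 0.6]},
    {"dp": [37, 3, -17], "rotation": [0, 0, 0]},
    {"dp": [37, 3, -17], "rotation": [0, 0, 0]},
    {"dp": [37, 3, -17], "rotation": [0, 0, 0]},
    {"dp": [35, 3, -16], "rotation": [0, 0, 0]},
  ],
)

```text
t: 1.35
eef_pos: [0.4427, -0.295, 0.2707]
ee_rot: [-1.571, -0.001, 1.397]
force: [1.3, 0.2, 0.1]
width: 0.0879
```

```bash
python3 -c "
from go import *
plan(0.463,-0.2685,0.25,80)"
```

```text
t 1.35 pos [ 0.4427 -0.295   0.2707] rpy [-9.002e+01 -6.000e-02  8.004e+01] F [1.3 0.2 0.1] w 0.0879 q [-0.22  0.1  -0.23 -0.   -1.24  0.05]
dp tool [ 29.6  20.7 -15.4] rot [0.02 0.04 0.06]
```

Call:
move_arm(
  deltas=[
    {"dp": [26, 10, -13], "rotation": [0, 0, 0]},
    {"dp": [4, 11, -3], "rotation": [0, 0, 0]},
    {"dp": [0, 0, 0], "rotation": [0, 0, 0]},
  ],
)

```text
t: 1.6
eef_pos: [0.4674, -0.2605, 0.2483]
ee_rot: [-1.572, -0.002, 1.404]
force: [0.3, 0.2, -0.7]
width: 0.0877
```

```bash
python3 -c "
from go import *
plan(0.463,-0.2685,0.128,80)
grab('side','s1');f=grab('top','t1')
cv2.imwrite('pics/s1c.png',cv2.resize(load('s1')['pixels'][60:240,300:500,::-1],None,fx=3,fy=3))
cv2.imwrite('pics/t1c.png',cv2.resize(f['pixels'][120:290,310:510,::-1],None,fx=3,fy=3))
"
```

```text
t 1.6 pos [ 0.4674 -0.2605  0.2483] rpy [-90.05  -0.14  80.44] F [ 0.3  0.2 -0.7] w 0.0877 q [-0.14  0.11 -0.26 -0.   -1.2  -0.02]
dp tool [ -8.9 120.3   3.1] rot [0.05 0.44 0.14]
```

View pics/s1c.png

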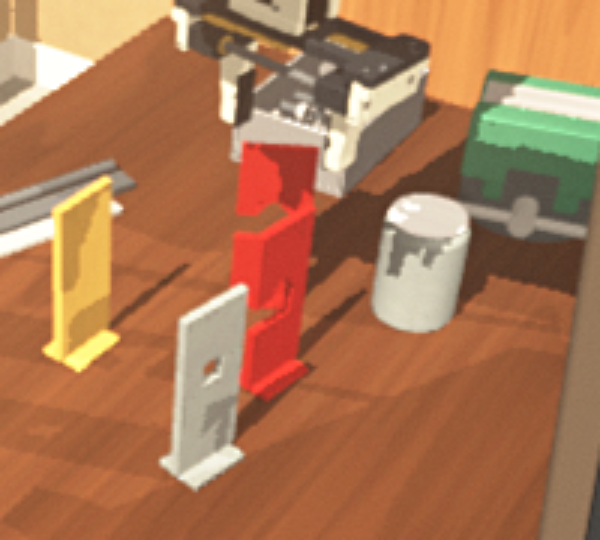

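View pics/t1c.png

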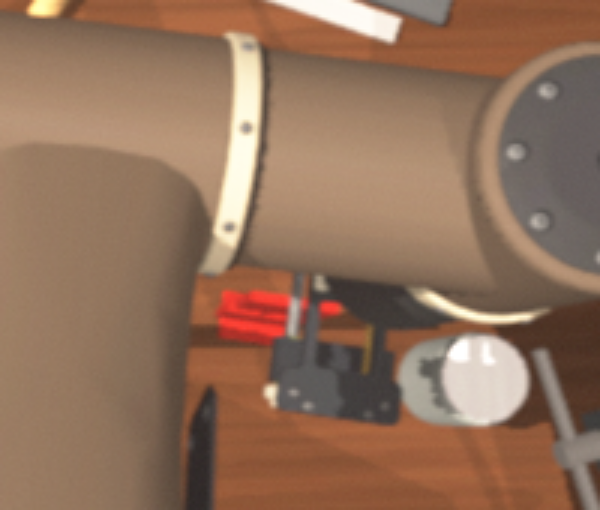

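The side view shows the open fingers (crop pixels 240,100 and 345,140) high over the near red bracket's plate, with its mouth on the left. Nothing has been disturbed. I'll correct the 9 mm overshoot and descend.

Call:
move_arm(
  deltas=[
    {"dp": [-8, 10, 3], "rotation": [0, 0.4, 0]},
    {"dp": [-1, 20, 0], "rotation": [0, 0, 0]},
    {"dp": [0, 20, 0], "rotation": [0, 0, 0]},
    {"dp": [0, 15, 0], "rotation": [0, 0, 0]},
    {"dp": [0, 0, 0], "rotation": [0, 0, 0]},
  ],
)

```text
t: 2.12
eef_pos: [0.4597, -0.2784, 0.1843]
ee_rot: [-1.578, -0.0, 1.387]
force: [-0.2, -0.8, -0.5]
width: 0.0876
```

```bash
python3 -c "
from go import *
plan(0.463,-0.2685,0.128,80)"
```

```text
t 2.12 pos [ 0.4597 -0.2784  0.1843] rpy [-9.043e+01 -1.000e-02  7.947e+01] F [-0.2 -0.8 -0.5] w 0.0876 q [-0.18  0.16 -0.36 -0.   -1.04 -0.  ]
dp tool [10.3 56.4 -1.1] rot [ 0.43 -0.53  0.01]
```

Call:
move_arm(
  deltas=[
    {"dp": [6, 0, -1], "rotation": [0.4, -0.4, 0]},
    {"dp": [0, 0, 0], "rotation": [0, 0, 0]},
    {"dp": [0, 0, 0], "rotation": [0, 0, 0]},
  ],
)

```text
t: 2.37
eef_pos: [0.46, -0.2757, 0.1853]
ee_rot: [-1.57, 0.001, 1.389]
force: [-0.2, 0.3, -0.3]
width: 0.0877
```

```bash
python3 -c "
from go import *
plan(0.463,-0.2685,0.128,80)"
```

```text
t 2.37 pos [ 0.46   -0.2757  0.1853] rpy [-8.996e+01  3.000e-02  7.961e+01] F [-0.2  0.3 -0.3] w 0.0877 q [-0.17  0.16 -0.35  0.   -1.05 -0.01]
dp tool [ 7.6 57.3 -1.7] rot [-0.04 -0.39 -0.03]
```

Call:
move_arm(
  deltas=[
    {"dp": [6, 14, -2], "rotation": [0, -0.4, 0]},
    {"dp": [3, 14, -1], "rotation": [0, 0, 0]},
    {"dp": [1, 14, 0], "rotation": [0, 0, 0]},
    {"dp": [0, 6, 0], "rotation": [0, 0, 0]},
    {"dp": [0, 0, 0], "rotation": [0, 0, 0]},
  ],
)

```text
t: 2.78
eef_pos: [0.4686, -0.2682, 0.1419]
ee_rot: [-1.581, 0.002, 1.397]
force: [-0.8, 0.3, -0.2]
width: 0.0878
```

```bash
python3 -c "
from go import *
plan(0.463,-0.2685,0.128,80)"
```

```text
t 2.78 pos [ 0.4686 -0.2682  0.1419] rpy [-90.59   0.11  80.03] F [-0.8  0.3 -0.2] w 0.0878 q [-0.16  0.2  -0.41  0.   -0.94 -0.02]
dp tool [-1.2 13.9  5.6] rot [ 0.59  0.03 -0.11]
```

Call:
move_arm(
  deltas=[
    {"dp": [0, 8, 5], "rotation": [0.5, 0, 0]},
    {"dp": [0, 4, 3], "rotation": [0, 0, 0]},
    {"dp": [0, 2, 0], "rotation": [0, 0, 0]},
    {"dp": [0, 0, 0], "rotation": [0, 0, 0]},
  ],
)

```text
t: 3.12
eef_pos: [0.4613, -0.2675, 0.1293]
ee_rot: [-1.575, 0.003, 1.397]
force: [0.8, -0.3, 0.0]
width: 0.0875
```

```bash
python3 -c "
from go import *
plan(0.463,-0.2685,0.128,80)"
```

```text
t 3.12 pos [ 0.4613 -0.2675  0.1293] rpy [-90.23   0.15  80.04] F [ 0.8 -0.3  0. ] w 0.0875 q [-0.16  0.21 -0.44  0.   -0.92 -0.02]
dp tool [-0.7  1.3 -1.8] rot [ 0.23  0.04 -0.15]
```

Call:
move_arm(
  deltas=[
    {"dp": [0, 0, -2], "rotation": [0.2, 0, 0]},
    {"dp": [0, 0, 0], "rotation": [0, 0, 0]},
    {"dp": [0, 0, 0], "rotation": [0, 0, 0]},
    {"dp": [0, 0, 0], "rotation": [0, 0, 0]},
    {"dp": [0, 0, 0], "rotation": [0, 0, 0]},
  ],
  jaw=225,
  squeeze=15,
)

```text
t: 3.53
eef_pos: [0.4644, -0.2683, 0.1306]
ee_rot: [-1.573, 0.003, 1.397]
force: [-0.2, 0.0, 0.3]
width: 0.0603
```

```bash
python3 -c "
from go import *
plan(0.463,-0.2685,0.128,80)"
```

```text
t 3.53 pos [ 0.4644 -0.2683  0.1306] rpy [-90.14   0.17  80.05] F [-0.2  0.   0.3] w 0.0603 q [-0.16  0.22 -0.43  0.   -0.92 -0.02]
dp tool [-0.5  2.6  1.3] rot [ 0.14  0.05 -0.17]
```

Call:
move_arm(
  deltas=[
    {"dp": [0, 2, 1], "rotation": [0, 0, 0]},
    {"dp": [0, 0, 0], "rotation": [0, 0, 0]},
    {"dp": [0, 0, 0], "rotation": [0, 0, 0]},
    {"dp": [0, 0, 0], "rotation": [0, 0, 0]},
    {"dp": [0, 0, 0], "rotation": [0, 0, 0]},
  ],
)

```text
t: 3.95
eef_pos: [0.4633, -0.2681, 0.1285]
ee_rot: [-1.573, 0.003, 1.397]
force: [-0.4, 0.3, 0.7]
width: 0.0267
```

Call:
move_arm(
  deltas=[
    {"dp": [0, 0, 0], "rotation": [0, 0, 0]},
    {"dp": [0, 0, 0], "rotation": [0, 0, 0]},
    {"dp": [0, 0, 0], "rotation": [0, 0, 0]},
  ],
)

```text
t: 4.2
eef_pos: [0.4633, -0.2681, 0.1285]
ee_rot: [-1.573, 0.003, 1.397]
force: [-0.3, -0.4, 0.1]
width: 0.0115
```

```bash
python3 -c "
from go import *
plan(0.463,-0.2685,0.128,80)"
```

```text
t 4.2 pos [ 0.4633 -0.2681  0.1285] rpy [-90.15   0.17  80.05] F [-0.3 -0.4  0.1] w 0.0115 q [-0.16  0.22 -0.43  0.   -0.92 -0.02]
dp tool [-0.5  0.5  0.2] rot [ 0.15  0.05 -0.17]
```

Call:
move_arm(
  deltas=[
    {"dp": [0, 0, 0], "rotation": [0, 0, 0]},
    {"dp": [0, 0, 0], "rotation": [0, 0, 0]},
    {"dp": [0, 0, 0], "rotation": [0, 0, 0]},
  ],
  jaw=255,
  squeeze=40,
)

```text
t: 4.45
eef_pos: [0.4632, -0.268, 0.1285]
ee_rot: [-1.573, 0.003, 1.397]
force: [-0.1, 0.3, 0.2]
width: 0.008
```

Call:
move_arm(
  deltas=[
    {"dp": [0, 0, 0], "rotation": [0, 0, 0]},
    {"dp": [0, -5, 0], "rotation": [0, 0, 0]},
    {"dp": [0, -10, 0], "rotation": [0, 0, 0]},
    {"dp": [0, -10, 0], "rotation": [0, 0, 0]},
    {"dp": [0, 0, 0], "rotation": [0, 0, 0]},
  ],
)

```text
t: 4.87
eef_pos: [0.4609, -0.2671, 0.1535]
ee_rot: [-1.567, 0.002, 1.396]
force: [0.8, -0.2, -3.5]
width: 0.0078
```

```bash
python3 -c "
from go import *
plan(0.463,-0.2685,0.35,80)
grab('side','s2')
cv2.imwrite('pics/s2c.png',cv2.resize(load('s2')['pixels'][60:240,300:500,::-1],None,fx=3,fy=3))
"
```

```text
t 4.87 pos [ 0.4609 -0.2671  0.1535] rpy [-89.79   0.09  80.  ] F [ 0.8 -0.2 -3.5] w 0.0078 q [-0.16  0.19 -0.4   0.   -0.98 -0.02]
dp tool [  -1.3 -196.5   -1.6] rot [-0.21 -0.   -0.09]
```

View pics/s2c.png

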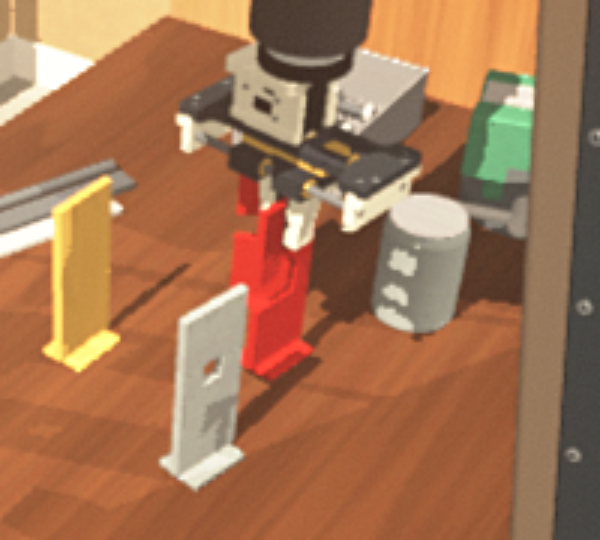

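The bracket is clear of the bench, gripped at the centre of its top, and the neighbours are undisturbed. I'll lift it further.

Call:
move_arm(
  deltas=[
    {"dp": [0, -20, 0], "rotation": [0, 0, 0]},
    {"dp": [0, -35, 0], "rotation": [0, 0, 0]},
    {"dp": [0, -38, 0], "rotation": [0, 0, 0]},
    {"dp": [0, -38, 0], "rotation": [0, 0, 0]},
    {"dp": [0, -35, 0], "rotation": [0, 0, 0]},
  ],
)

```text
t: 5.33
eef_pos: [0.4553, -0.2644, 0.3145]
ee_rot: [-1.546, -0.003, 1.393]
force: [2.3, -1.1, -6.2]
width: 0.0076
```

```bash
python3 -c "
from go import *
plan(0.5815,0.190,0.36,76.7)
"
```

```text
t 5.33 pos [ 0.4553 -0.2644  0.3145] rpy [-88.61  -0.2   79.84] F [ 2.3 -1.1 -6.2] w 0.0076 q [-0.16  0.08 -0.15 -0.   -1.37 -0.02]
dp tool [469.7 -44.9 -43. ] rot [-1.4   3.14  0.16]
```

Call:
move_arm(
  deltas=[
    {"dp": [10, -30, -1], "rotation": [-1, 0.5, 0]},
    {"dp": [20, -15, -2], "rotation": [0, 0.5, 0]},
    {"dp": [30, 0, -3], "rotation": [0, 0.5, 0]},
    {"dp": [36, 0, -3], "rotation": [0, 0.5, 0]},
    {"dp": [36, 0, -3], "rotation": [0, 0.5, 0]},
  ],
)

```text
t: 5.75
eef_pos: [0.495, -0.1397, 0.3723]
ee_rot: [-1.579, -0.003, 1.339]
force: [0.8, -0.9, -5.5]
width: 0.0078
```

```bash
python3 -c "
from go import *
plan(0.5815,0.190,0.36,76.7)
"
```

```text
t 5.75 pos [ 0.495  -0.1397  0.3723] rpy [-90.48  -0.17  76.73] F [ 0.8 -0.9 -5.5] w 0.0078 q [ 0.11  0.02 -0.09 -0.   -1.45 -0.34]
dp tool [340.7  13.4  -8.4] rot [0.48 0.03 0.17]
```

Call:
move_arm(
  deltas=[
    {"dp": [36, 0, -1], "rotation": [0.4, 0, 0]},
    {"dp": [36, 0, -1], "rotation": [0, 0, 0]},
    {"dp": [36, 0, -1], "rotation": [0, 0, 0]},
    {"dp": [36, 0, -1], "rotation": [0, 0, 0]},
    {"dp": [36, 0, -1], "rotation": [0, 0, 0]},
  ],
)

```text
t: 6.17
eef_pos: [0.5401, 0.0429, 0.3731]
ee_rot: [-1.572, -0.006, 1.337]
force: [0.5, -0.5, -5.1]
width: 0.0076
```

```bash
python3 -c "
from go import *
plan(0.5815,0.190,0.36,76.7)
"
```

```text
t 6.17 pos [0.5401 0.0429 0.3731] rpy [-90.06  -0.32  76.58] F [ 0.5 -0.5 -5.1] w 0.0076 q [ 0.44  0.07 -0.03 -0.   -1.47 -0.67]
dp tool [152.6  14.   -6.1] rot [ 0.06 -0.12  0.32]
```

Call:
move_arm(
  deltas=[
    {"dp": [36, 0, -2], "rotation": [0, 0, 0.2]},
    {"dp": [32, 0, -2], "rotation": [0, 0, 0]},
    {"dp": [25, 4, -2], "rotation": [0, 0, 0]},
    {"dp": [12, 5, 0], "rotation": [0, 0, 0]},
    {"dp": [0, 0, 0], "rotation": [0, 0, 0]},
  ],
)

```text
t: 6.58
eef_pos: [0.57, 0.1565, 0.3608]
ee_rot: [-1.568, -0.003, 1.343]
force: [-0.6, -1.0, -5.7]
width: 0.0077
```

Call:
move_arm(
  deltas=[
    {"dp": [0, 0, 0], "rotation": [0, 0, 0]},
    {"dp": [0, 0, 0], "rotation": [0, 0, 0]},
  ],
)

```text
t: 6.75
eef_pos: [0.5693, 0.1567, 0.3592]
ee_rot: [-1.565, -0.001, 1.344]
force: [-0.2, 0.4, -6.1]
width: 0.008
```

```bash
python3 -c "
from go import *
plan(0.5815,0.190,0.36,76.7)
f=grab('side','s3');g=grab('top','t3')
cv2.imwrite('pics/s3c.png',cv2.resize(f['pixels'][100:330,120:350,::-1],None,fx=2.6,fy=2.6))
cv2.imwrite('pics/t3c.png',cv2.resize(g['pixels'][100:300,120:340,::-1],None,fx=2.8,fy=2.8))
"
```

```text
t 6.75 pos [0.5693 0.1567 0.3592] rpy [-8.967e+01 -3.000e-02  7.700e+01] F [-0.2  0.4 -6.1] w 0.008 q [ 0.6   0.17  0.05 -0.   -1.46 -0.82]
dp tool [35.2 -0.8 -4.4] rot [-0.33  0.3   0.03]
```

View pics/s3c.png

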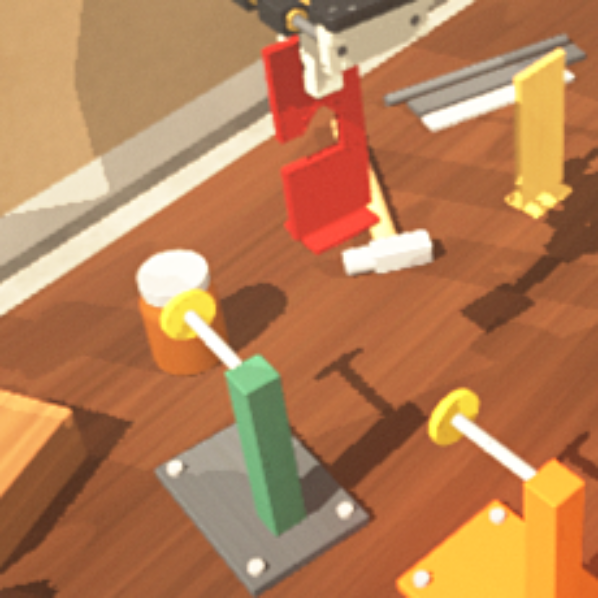

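View pics/t3c.png

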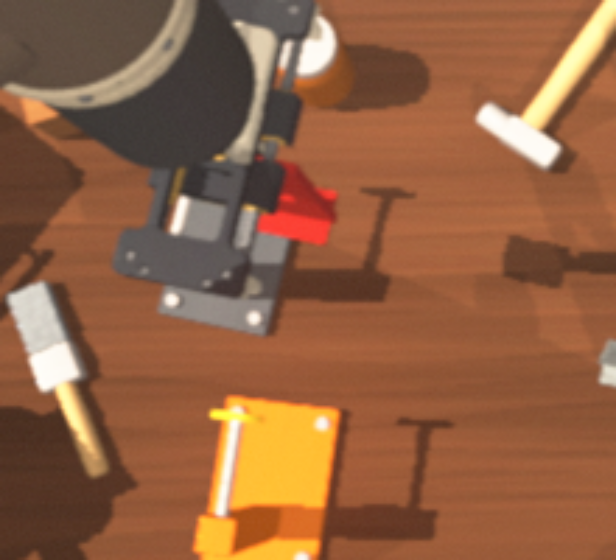

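```bash
cat > held.py <<'E'
from m import *
def held(f,tag=''):
    s=arm.get_state(); c=s['eef_pos']; q=redpts(f,c[:2],.08)
    yaw=s['ee_rot'][2]-np.pi/2; xd=np.array([np.cos(yaw),np.sin(yaw),0]); yd=np.array([-np.sin(yaw),np.cos(yaw),0])
    r=np.stack([(q-c)@xd,(q-c)@yd,q[:,2]-c[2]+.1285],1)  # bracket frame expected
    for lo,hi in((-.02,.012),(.02,.06),(.06,.11),(.11,.15),(.15,.19)):
        w=r[(r[:,2]>lo)&(r[:,2]<hi)]
        if len(w)>5: print(tag,lo,len(w),'x',np.percentile(w[:,0],[5,50,95]).round(4),'y',np.percentile(w[:,1],[1,50,99]).round(4),'z',w[:,2].min().round(4),w[:,2].max().round(4))
    p=r[(r[:,2]>.015)&(r[:,2]<.165)&(r[:,0]<0)]
    A=np.c_[p[:,1:],np.ones(len(p))]; m=np.abs(p[:,0]-np.median(p[:,0]))<.004
    k=np.linalg.lstsq(A[m],p[m,0],rcond=None)[0]; print(' plane x = %.4f*y + %.4f*z + %.4f'%tuple(k))
E
python3 - <<'E'
from held import *
held(load('s3'),'side')
E
```

```text
side -0.02 281 x [-0.0246 -0.013  -0.004 ] y [-0.0269  0.0044  0.0338] z -0.0004 0.0119
side 0.02 539 x [-0.0075 -0.0057 -0.0032] y [-0.0332  0.0035  0.0349] z 0.02 0.06
side 0.06 448 x [-0.0073 -0.0051  0.0007] y [-0.0341 -0.0107  0.0346] z 0.06 0.11
side 0.11 375 x [-0.0069 -0.0049 -0.0021] y [-0.0327  0.0185  0.0349] z 0.1101 0.15
side 0.15 166 x [-0.0067 -0.0043  0.0022] y [0.0086 0.0237 0.0349] z 0.15 0.1721
 plane x = 0.0019*y + 0.0077*z + -0.0059
```

The bracket hangs upright in the grip: plate y −34..35 mm, foot z ≈ 0, and the mouth faces the pin. I'm staged about 110 mm to the side of the pin, so I'll descend here.

Call:
move_arm(
  deltas=[
    {"dp": [0, 15, -2], "rotation": [-0.3, 0.3, 0]},
    {"dp": [0, 25, -2], "rotation": [0, 0, 0]},
    {"dp": [0, 30, 0], "rotation": [0, 0, 0]},
    {"dp": [0, 30, 0], "rotation": [0, 0, 0]},
    {"dp": [0, 20, 0], "rotation": [0, 0, 0]},
  ],
)

```text
t: 7.27
eef_pos: [0.5773, 0.1507, 0.2461]
ee_rot: [-1.586, -0.012, 1.332]
force: [-0.6, 0.6, -5.2]
width: 0.0078
```

```bash
python3 -c "
from go import *
plan(0.5985,0.2625,0.2155,76.7)
"
```

```text
t 7.27 pos [0.5773 0.1507 0.2461] rpy [-90.86  -0.69  76.3 ] F [-0.6  0.6 -5.2] w 0.0078 q [ 0.58  0.21 -0.15  0.   -1.19 -0.82]
dp tool [113.3  31.8   6.4] rot [ 0.86 -0.4   0.68]
```

Call:
move_arm(
  deltas=[
    {"dp": [2, 15, 3], "rotation": [0.8, -0.4, 0.6]},
    {"dp": [2, 10, 3], "rotation": [0, 0, 0]},
    {"dp": [0, 5, 0], "rotation": [0, 0, 0]},
    {"dp": [0, 0, 0], "rotation": [0, 0, 0]},
    {"dp": [0, 0, 0], "rotation": [0, 0, 0]},
  ],
)

```text
t: 7.68
eef_pos: [0.5711, 0.1527, 0.2128]
ee_rot: [-1.568, 0.002, 1.335]
force: [-0.2, 0.3, -4.1]
width: 0.008
```

```bash
python3 -c "
from go import *
plan(0.5985,0.2625,0.2155,76.7)
f=grab('side','s4')
cv2.imwrite('pics/s4c.png',cv2.resize(f['pixels'][120:330,120:330,::-1],None,fx=2.8,fy=2.8,interpolation=cv2.INTER_CUBIC))
from held import held
held(f)
"
```

```text
t 7.68 pos [0.5711 0.1527 0.2128] rpy [-89.85   0.12  76.5 ] F [-0.2  0.3 -4.1] w 0.008 q [ 0.59  0.23 -0.2  -0.   -1.14 -0.83]
dp tool [113.1  -3.   -1. ] rot [-0.15 -0.2  -0.12]
 -0.02 246 x [-0.0234 -0.0131 -0.0038] y [-0.0311  0.0021  0.0323] z -0.0001 0.012
 0.02 388 x [-0.0075 -0.0054 -0.0026] y [-0.0338  0.0026  0.0335] z 0.0201 0.06
 0.06 349 x [-0.0073 -0.0049  0.002 ] y [-0.0336 -0.0085  0.0337] z 0.0601 0.1099
 0.11 207 x [-0.0068 -0.005  -0.0007] y [-0.0244  0.0219  0.0342] z 0.1102 0.1496
 0.15 112 x [-0.0062 -0.0044  0.0025] y [0.0115 0.0253 0.034 ] z 0.15 0.1723
 plane x = 0.0042*y + 0.0047*z + -0.0056
```

View pics/s4c.png

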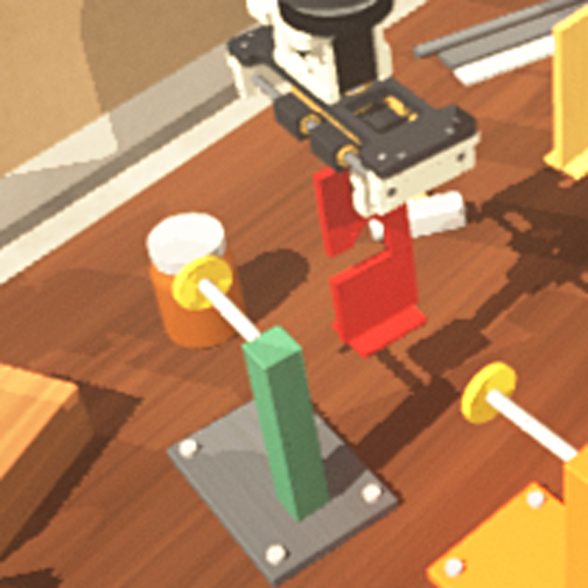

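The mouth is lined up with the pin between the post and the disc. I'll slide it on.

Call:
move_arm(
  deltas=[
    {"dp": [14, -2, -1], "rotation": [0, -0.2, 0]},
    {"dp": [18, -1, 0], "rotation": [0, 0, 0]},
    {"dp": [18, 0, 0], "rotation": [0, 0, 0]},
    {"dp": [14, 0, 0], "rotation": [0, 0, 0]},
  ],
)

```text
t: 8.07
eef_pos: [0.5897, 0.2179, 0.2211]
ee_rot: [-1.574, -0.003, 1.336]
force: [1.1, -1.3, -3.9]
width: 0.008
```

```bash
python3 -c "
from go import *
plan(0.5985,0.2625,0.2155,76.7)
"
```

```text
t 8.07 pos [0.5897 0.2179 0.2211] rpy [-90.18  -0.17  76.57] F [ 1.1 -1.3 -3.9] w 0.008 q [ 0.66  0.28 -0.11  0.   -1.17 -0.9 ]
dp tool [45.4  5.7  1.8] rot [ 0.18 -0.13  0.17]
```

Call:
move_arm(
  deltas=[
    {"dp": [0, 5, 1], "rotation": [0, 0, 0]},
    {"dp": [0, 2, 0], "rotation": [0, 0, 0]},
    {"dp": [0, 0, 0], "rotation": [0, 0, 0]},
  ],
)

```text
t: 8.32
eef_pos: [0.5903, 0.2252, 0.2138]
ee_rot: [-1.575, -0.005, 1.341]
force: [-0.3, -1.3, -4.9]
width: 0.0076
```

```bash
python3 -c "
from go import *
plan(0.5985,0.2625,0.2155,76.7)
"
```

```text
t 8.32 pos [0.5903 0.2252 0.2138] rpy [-90.26  -0.27  76.85] F [-0.3 -1.3 -4.9] w 0.0076 q [ 0.67  0.29 -0.11  0.   -1.16 -0.9 ]
dp tool [38.2 -1.5  0.5] rot [0.26 0.15 0.27]
```

```bash
python3 -c "
from go import *
f=grab('side','s5')
cv2.imwrite('pics/s5c.png',cv2.resize(f['pixels'][150:300,150:300,::-1],None,fx=4,fy=4,interpolation=cv2.INTER_CUBIC))
"
```

```text
(no output)
```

View pics/s5c.png

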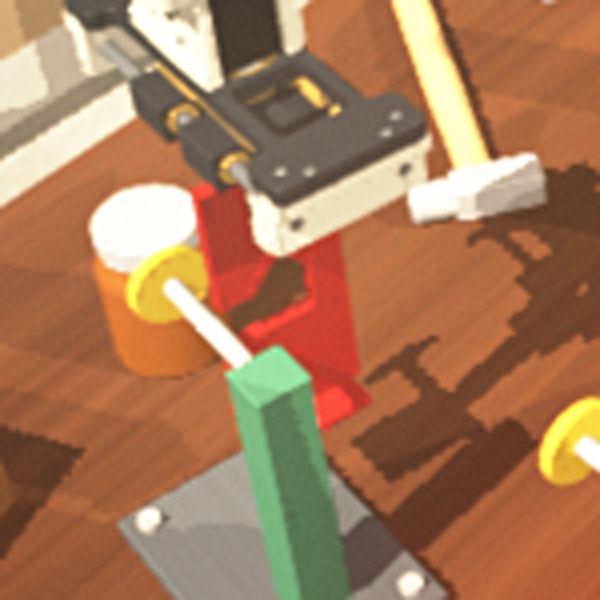

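The mouth edge (crop 230,310) is right at the pin, roughly mid-way between the disc and the post. I'll continue in short rows.

Call:
move_arm(
  deltas=[
    {"dp": [8, 0, 0], "rotation": [0.2, 0.1, 0.2]},
    {"dp": [10, 0, 0], "rotation": [0, 0, 0]},
    {"dp": [8, 1, 0], "rotation": [0, 0, 0]},
    {"dp": [0, 0, 0], "rotation": [0, 0, 0]},
  ],
)

```text
t: 8.7
eef_pos: [0.5966, 0.2517, 0.213]
ee_rot: [-1.571, -0.0, 1.338]
force: [0.5, 0.2, -5.3]
width: 0.0076
```

```bash
python3 -c "
from go import *
plan(0.5985,0.2625,0.2155,76.7)
"
```

```text
t 8.7 pos [0.5966 0.2517 0.213 ] rpy [-9.003e+01 -3.000e-02  7.665e+01] F [ 0.5  0.2 -5.3] w 0.0076 q [ 0.7   0.32 -0.07  0.   -1.17 -0.93]
dp tool [11.  -2.5  0.7] rot [ 0.03 -0.05  0.03]
```

Call:
move_arm(
  deltas=[
    {"dp": [7, -1, 0], "rotation": [0, 0, 0]},
    {"dp": [4, 0, 0], "rotation": [0, 0, 0]},
    {"dp": [1, 0, 0], "rotation": [0, 0, 0]},
    {"dp": [0, 0, 0], "rotation": [0, 0, 0]},
  ],
)

```text
t: 9.03
eef_pos: [0.5998, 0.2651, 0.2139]
ee_rot: [-1.571, -0.0, 1.338]
force: [0.2, -0.6, -4.6]
width: 0.0078
```

```bash
python3 -c "
from go import *
plan(0.5985,0.2625,0.1915,76.7)
"
```

```text
t 9.03 pos [0.5998 0.2651 0.2139] rpy [-9.002e+01 -1.000e-02  7.668e+01] F [ 0.2 -0.6 -4.6] w 0.0078 q [ 0.71  0.33 -0.05  0.   -1.18 -0.95]
dp tool [-2.9 22.4  0.7] rot [ 0.02 -0.02  0.01]
```

Call:
move_arm(
  deltas=[
    {"dp": [-3, 3, 0], "rotation": [0, 0, 0]},
    {"dp": [-1, 6, 0], "rotation": [0, 0, 0]},
    {"dp": [0, 5, 0], "rotation": [0, 0, 0]},
    {"dp": [0, 0, 0], "rotation": [0, 0, 0]},
  ],
)

```text
t: 9.37
eef_pos: [0.5985, 0.2602, 0.1986]
ee_rot: [-1.571, -0.0, 1.338]
force: [0.0, 0.1, -4.7]
width: 0.0076
```

```bash
python3 -c "
from go import *
plan(0.5985,0.2625,0.1915,76.7)
"
```

```text
t 9.37 pos [0.5985 0.2602 0.1986] rpy [-9.001e+01 -2.000e-02  7.665e+01] F [ 0.   0.1 -4.7] w 0.0076 q [ 0.71  0.34 -0.08 -0.   -1.15 -0.94]
dp tool [2.2 7.1 0.5] rot [ 0.01 -0.05  0.02]
```

Call:
move_arm(
  deltas=[
    {"dp": [2, 2, 0], "rotation": [0, 0, 0]},
    {"dp": [0, 2, 0], "rotation": [0, 0, 0]},
    {"dp": [0, 1, 0], "rotation": [0, 0, 0]},
    {"dp": [0, 0, 0], "rotation": [0, 0, 0]},
  ],
)

```text
t: 9.7
eef_pos: [0.599, 0.2617, 0.1927]
ee_rot: [-1.571, 0.0, 1.337]
force: [-0.3, 0.6, -4.3]
width: 0.0076
```

```bash
python3 -c "
from go import *
plan(0.5985,0.2625,0.1915,76.7)
f=grab('side','s6');g=grab('top','t6')
from held import held
held(f)
cv2.imwrite('pics/s6c.png',cv2.resize(f['pixels'][150:300,150:300,::-1],None,fx=4,fy=4,interpolation=cv2.INTER_CUBIC))
"
```

```text
t 9.7 pos [0.599  0.2617 0.1927] rpy [-9.000e+01  1.000e-02  7.661e+01] F [-0.3  0.6 -4.3] w 0.0076 q [ 0.71  0.35 -0.09  0.   -1.14 -0.94]
dp tool [0.6 1.2 0.6] rot [-0.   -0.09 -0.01]
 -0.02 105 x [-0.0229 -0.0117 -0.0038] y [0.0038 0.0175 0.033 ] z 0.003 0.012
 0.02 218 x [-0.0073 -0.005  -0.0019] y [0.0032 0.0197 0.0339] z 0.0201 0.0599
 0.06 267 x [-0.0069 -0.0048  0.0005] y [-0.0353  0.0101  0.0336] z 0.0602 0.11
 0.11 197 x [-0.0068 -0.005  -0.0018] y [0.0097 0.0234 0.0338] z 0.1102 0.15
 0.15 95 x [-0.0067 -0.0046 -0.0008] y [0.0116 0.0261 0.0337] z 0.1501 0.1724
 plane x = 0.0011*y + 0.0025*z + -0.0053
```

View pics/s6c.png

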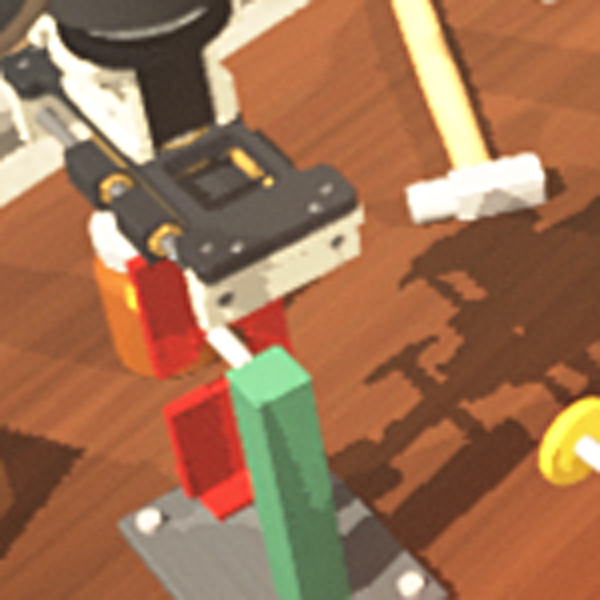

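The pin (crop 230,345) passes through the slot, behind the lip. I'll lower until the pin takes the weight.

Call:
move_arm(
  deltas=[
    {"dp": [0, 1, 0], "rotation": [0, 0, 0]},
    {"dp": [0, 1, 0], "rotation": [0, 0, 0]},
    {"dp": [0, 0, 0], "rotation": [0, 0, 0]},
  ],
)

```text
t: 10.05
eef_pos: [0.5996, 0.2624, 0.1919]
ee_rot: [-1.572, -0.002, 1.338]
force: [0.1, 0.3, -4.7]
width: 0.0079
```

Call:
move_arm(
  deltas=[
    {"dp": [0, 1.5, 0], "rotation": [0, 0, 0]},
    {"dp": [0, 0, 0], "rotation": [0, 0, 0]},
  ],
)

```text
t: 10.22
eef_pos: [0.5999, 0.2625, 0.1916]
ee_rot: [-1.574, -0.002, 1.338]
force: [0.4, 0.2, -4.4]
width: 0.0078
```

Call:
move_arm(
  deltas=[
    {"dp": [0, 2, 1], "rotation": [0.1, 0, 0]},
    {"dp": [0, 2, 0], "rotation": [0, 0, 0]},
    {"dp": [0, 0, 0], "rotation": [0, 0, 0]},
  ],
)

```text
t: 10.47
eef_pos: [0.6, 0.2626, 0.1917]
ee_rot: [-1.576, -0.004, 1.339]
force: [0.5, 1.8, -5.7]
width: 0.008
```

Call:
move_arm(
  deltas=[
    {"dp": [0, 2, 0], "rotation": [0, 0, 0]},
    {"dp": [0, 0, 0], "rotation": [0, 0, 0]},
  ],
)

```text
t: 10.63
eef_pos: [0.6002, 0.2626, 0.1914]
ee_rot: [-1.577, -0.005, 1.34]
force: [-1.0, -0.5, -3.1]
width: 0.0074
```

Call:
move_arm(
  deltas=[
    {"dp": [0, 4, 0], "rotation": [0.3, 0, 0.2]},
    {"dp": [0, 4, 0], "rotation": [0, 0, 0]},
  ],
)

```text
t: 10.8
eef_pos: [0.6006, 0.2628, 0.1908]
ee_rot: [-1.576, -0.003, 1.342]
force: [-17.3, -1.8, 30.8]
width: 0.0074
```

```bash
python3 -c "
from go import *
for i in range(1): plan(0.5985,0.2625,0.1915,76.7); print(arm.get_state()['moment'])
"
```

```text
t 10.8 pos [0.6006 0.2628 0.1908] rpy [-90.3   -0.18  76.89] F [-17.3  -1.8  30.8] w 0.0074 q [ 0.71  0.35 -0.09  0.   -1.13 -0.94]
dp tool [-0.7 -0.8  2. ] rot [0.29 0.19 0.18]
[-0.50672988  6.94329897  0.00789569]
```

Contact: the pin carries the part at a TCP height of 0.191 m, and I had predicted 0.1915. I'll relax and level before releasing.

Call:
move_arm(
  deltas=[
    {"dp": [0, -1, 0], "rotation": [0.3, 0, 0.2]},
    {"dp": [0, 0, 0], "rotation": [0, 0, 0]},
    {"dp": [0, 0, 0], "rotation": [0, 0, 0]},
  ],
)

```text
t: 11.05
eef_pos: [0.6002, 0.2629, 0.192]
ee_rot: [-1.57, -0.001, 1.342]
force: [-0.5, -0.9, -5.7]
width: 0.0078
```

```bash
python3 -c "
from go import *
plan(0.5985,0.2625,0.1915,76.7)
"
```

```text
t 11.05 pos [0.6002 0.2629 0.192 ] rpy [-8.998e+01 -3.000e-02  7.689e+01] F [-0.5 -0.9 -5.7] w 0.0078 q [ 0.71  0.35 -0.08 -0.   -1.14 -0.94]
dp tool [-0.8  0.5  1.6] rot [-0.02  0.19  0.03]
```

Call:
move_arm(
  deltas=[
    {"dp": [0, 0, 0], "rotation": [0, 0, 0]},
    {"dp": [0, 0, 0], "rotation": [0, 0, 0]},
    {"dp": [0, 0, 0], "rotation": [0, 0, 0]},
  ],
  squeeze=3,
)

```text
t: 11.3
eef_pos: [0.6004, 0.2629, 0.1917]
ee_rot: [-1.57, 0.0, 1.342]
force: [-3.0, 0.3, 2.9]
width: 0.0083
```

Call:
move_arm(
  deltas=[
    {"dp": [0, 0, 0], "rotation": [0, 0, 0]},
    {"dp": [0, 0, 0], "rotation": [0, 0, 0]},
    {"dp": [0, 0, 0], "rotation": [0, 0, 0]},
  ],
  jaw=190,
)

```text
t: 11.55
eef_pos: [0.6015, 0.263, 0.1916]
ee_rot: [-1.572, -0.0, 1.342]
force: [-0.6, 0.2, -0.5]
width: 0.0207
```

```bash
python3 -c "
from go import *
plan(0.5985,0.2625,0.27,76.7)
f=grab('side','s7')
cv2.imwrite('pics/s7c.png',cv2.resize(f['pixels'][150:300,150:300,::-1],None,fx=4,fy=4,interpolation=cv2.INTER_CUBIC))
"
```

```text
t 11.55 pos [0.6015 0.263  0.1916] rpy [-9.007e+01 -3.000e-02  7.690e+01] F [-0.6  0.2 -0.5] w 0.0207 q [ 0.71  0.35 -0.08  0.   -1.14 -0.94]
dp tool [ -1.2 -78.4   2.7] rot [0.07 0.2  0.03]
```

View pics/s7c.png

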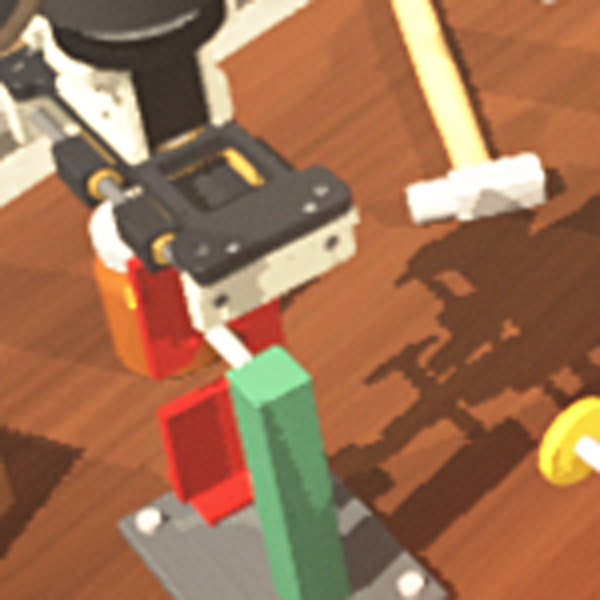

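Call:
move_arm(
  deltas=[
    {"dp": [0, -6, 1], "rotation": [0, 0, 0]},
    {"dp": [0, -8, 0], "rotation": [0, 0, 0]},
    {"dp": [0, -8, 0], "rotation": [0, 0, 0]},
  ],
)

```text
t: 11.85
eef_pos: [0.5999, 0.2627, 0.2131]
ee_rot: [-1.57, 0.002, 1.342]
force: [0.1, 1.0, 0.8]
width: 0.0221
```

```bash
python3 -c "
from go import *
plan(0.6002,0.2625,0.29,76.7)
"
```

```text
t 11.85 pos [0.5999 0.2627 0.2131] rpy [-89.96   0.12  76.88] F [0.1 1.  0.8] w 0.0221 q [ 0.71  0.34 -0.05  0.   -1.18 -0.94]
dp tool [ -0.3 -76.9  -0.3] rot [-0.04  0.18 -0.12]
```

Call:
move_arm(
  deltas=[
    {"dp": [0, -8, 0], "rotation": [0, 0, 0]},
    {"dp": [0, -10, 0], "rotation": [0, 0, 0]},
    {"dp": [0, -10, -1], "rotation": [0, 0, 0]},
  ],
)

```text
t: 12.1
eef_pos: [0.6011, 0.2626, 0.2449]
ee_rot: [-1.571, 0.001, 1.342]
force: [-0.0, -0.2, 0.9]
width: 0.0222
```

Call:
move_arm(
  deltas=[
    {"dp": [0, -12, -1], "rotation": [0, 0, 0]},
    {"dp": [0, -25, -1], "rotation": [0, 0, 0]},
    {"dp": [0, -35, 0], "rotation": [0, 0, 0]},
    {"dp": [0, -35, 0], "rotation": [0, 0, 0]},
    {"dp": [0, -15, 0], "rotation": [0, 0, 0]},
  ],
)

```text
t: 12.52
eef_pos: [0.6023, 0.261, 0.3753]
ee_rot: [-1.57, 0.002, 1.342]
force: [-0.2, 0.2, 1.0]
width: 0.0226
```

Call:
move_arm(
  deltas=[
    {"dp": [-40, 0, 0], "rotation": [0, 0, 0]},
    {"dp": [-40, 0, 0], "rotation": [0, 0, 0]},
    {"dp": [-40, 0, 0], "rotation": [0, 0, 0]},
    {"dp": [-40, 0, 0], "rotation": [0, 0, 0]},
    {"dp": [-10, 0, 0], "rotation": [0, 0, 0]},
  ],
)

```text
t: 12.93
eef_pos: [0.5645, 0.0936, 0.3859]
ee_rot: [-1.581, -0.006, 1.348]
force: [0.4, -0.7, 0.2]
width: 0.0222
```

```bash
python3 -c "
from go import *
plan(0.6002,0.2625,0.29,76.7)
f=grab('side','s8');g=grab('top','t8')
cv2.imwrite('pics/s8c.png',cv2.resize(f['pixels'][150:330,130:330,::-1],None,fx=3.3,fy=3.3,interpolation=cv2.INTER_CUBIC))
cv2.imwrite('pics/t8.png',g['pixels'][:,:,::-1])
"
```

```text
t 12.93 pos [0.5645 0.0936 0.3859] rpy [-90.59  -0.33  77.24] F [ 0.4 -0.7  0.2] w 0.0222 q [ 0.51  0.12  0.05  0.   -1.49 -0.73]
dp tool [172.1  96.8   3.5] rot [0.59 0.54 0.33]
```

View pics/s8c.png

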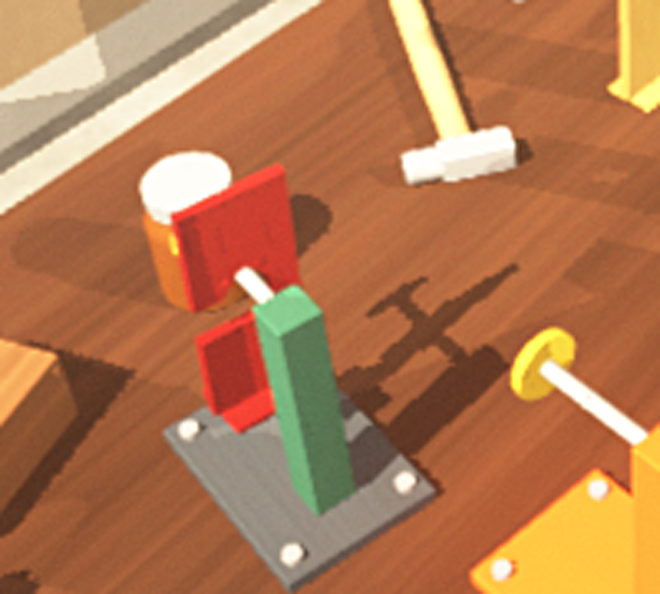

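View pics/t8.png

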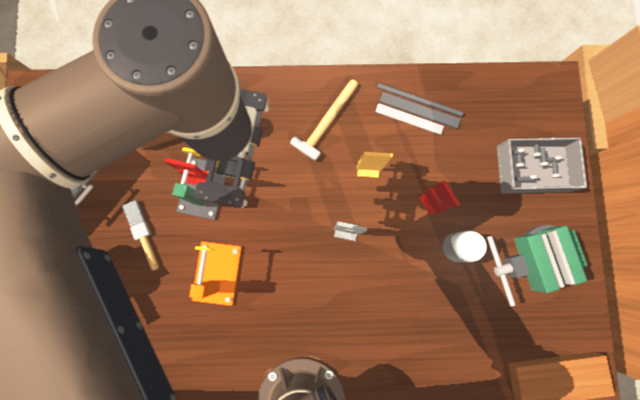

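The red bracket hangs on the pin (side crop 240,290), with the arm clear. Grey (349,231), brass (374,163) and the far red one (440,197) stand where they were. Next I'll check tilt, height and stillness.

Call:
move_arm(
  deltas=[
    {"dp": [0, 0, 0], "rotation": [0, 0, 0]},
    {"dp": [0, 0, 0], "rotation": [0, 0, 0]},
    {"dp": [0, 0, 0], "rotation": [0, 0, 0]},
    {"dp": [0, 0, 0], "rotation": [0, 0, 0]},
    {"dp": [0, 0, 0], "rotation": [0, 0, 0]},
  ],
)

```text
t: 13.45
eef_pos: [0.5662, 0.0978, 0.3872]
ee_rot: [-1.582, -0.008, 1.349]
force: [0.0, 0.0, 0.1]
width: 0.0227
```

Run:
```python
from m import *
f=grab('side','s9');g=grab('top','t9')
pin=np.array([.5985,.2625,.170]);y=np.radians(-13.3);xd=np.array([np.cos(y),np.sin(y),0]);yd=np.array([-np.sin(y),np.cos(y),0])
for tag in('s8','s9'):
    q=redpts(load(tag),pin[:2],.09)-pin
    r=np.stack([q@xd,q@yd,q[:,2]+.107],1); p=r[(r[:,2]>.015)&(r[:,2]<.165)]
    m=np.abs(p[:,0]-np.median(p[:,0]))<.005
    k=np.linalg.lstsq(np.c_[p[m,1:],np.ones(m.sum())],p[m,0],rcond=None)[0]
    print(tag,len(r),'z range',r[:,2].min().round(4),r[:,2].max().round(4),'plane slopes y,z,c',k.round(4))
    # +y edge by z, top edge by y
    for lo,hi in((.02,.06),(.12,.165)):
        w=r[(r[:,2]>lo)&(r[:,2]<hi)]; print('  y ext',lo,np.percentile(w[:,1],[0,1,99,100]).round(4))
    for lo in(-.03,-.01,.01,.03):
        w=r[(abs(r[:,1]-lo)<.006)]; print('  top z at y',lo,w[:,2].max().round(4) if len(w) else None)
a=load('s8')['pixels'].astype(int);b=f['pixels'].astype(int)
print('img diff in bracket area',np.abs(a-b)[190:300,170:235].max())
t=load('top0')['pixels'].astype(int);d=np.abs(t-g['pixels']).max(-1)
for n,u,v in(('grey',349,231),('brass',374,163),('red2',440,197)): print(n,np.median(d[v-12:v+12,u-18:u+18]))
print(arm.get_state()['t'])
```

```text
s8 1594 z range -0.0652 0.1731 plane slopes y,z,c [ 0.0032 -0.0015 -0.0033]
  y ext 0.02 [0.0016 0.0022 0.0378 0.0383]
  y ext 0.12 [-0.0374 -0.0353  0.0336  0.0348]
  top z at y -0.03 0.1715
  top z at y -0.01 0.172
  top z at y 0.01 0.1731
  top z at y 0.03 0.1719
s9 1604 z range -0.061 0.1736 plane slopes y,z,c [ 0.0016 -0.0003 -0.0034]
  y ext 0.02 [0.0013 0.0019 0.0376 0.0382]
  y ext 0.12 [-0.0382 -0.0352  0.0336  0.0342]
  top z at y -0.03 0.1713
  top z at y -0.01 0.1729
  top z at y 0.01 0.1723
  top z at y 0.03 0.1736
img diff in bracket area 18
grey 4.0
brass 5.0
red2 81.0
13.55
```

Run:
```python
from m import *
for tag in('top0','t9'):
    f=load(tag);q=redpts(f,(.527,-.372),.07); print(tag,len(q),np.percentile(q,[2,50,98],axis=0).round(3).tolist())
print(arm.job_done())
```

```text
top0 828 [[0.498, -0.399, -0.001], [0.527, -0.373, 0.071], [0.557, -0.352, 0.172]]
t9 766 [[0.5, -0.39, 0.002], [0.528, -0.372, 0.071], [0.557, -0.352, 0.172]]
the job is handed in; nothing more can be done
None
```

I hung the near red bracket on the green stand's pin and handed the job in at about 13.6 s. I gripped it by its solid top, slid its slot onto the pin from the side between the post and the disc, and lowered it until the pin took the weight. I then opened the jaws slightly, backed off upward and moved away.

**Last checks**
- **Seating:** the tool was at 0.191–0.192 m at contact, against 0.1915 m calculated. The pin is in the pocket.
- **Hang:** the plate faces squarely along the pin. It leans about 2° in its own plane, roughly what its off-centre weight from the slot should cause.
- **Stillness:** two side pictures about 0.5 s apart showed no movement of the bracket.
- **Bystanders:** the grey and brass brackets look unchanged in the top view. A brightness check on the far red bracket disagreed (difference of 81). Its measured position matches the start to about 2 mm, apart from one edge reading 9 mm off, which I put down to the arm's shadow.
- **Robot:** nothing was touching the tool at the end, and its force reading was near zero. The highest wrist force in the readings was about 35 N, during the brief press onto the pin.

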